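# Prove the winch brake and stow its lever

## Task

Prove the brake of the hand winch on the chandlery counter: raise the black brake lever until it catches in the first notch at or just past the red tab, and take your hand off it for a moment so that it is seen to hold by itself. Then release it with the red button in the end of the lever, so that the lever goes all the way back down to its rest, and swing the yellow-balled keeper bar over the lever until it lies fully home in its yellow catch. Leave the tins, the bottle and the spanner on the counter alone.

Things in the scene. Friction and masses are not known exactly. Their poses are not given: they have to be found in the camera images.
- winch: fixed hand winch, base plate 340 x 170 mm. Origin: counter level below the lever's pivot; x points from the lever's rest side to the drum, z up. Plate spans x -135 to 205 mm. Drum at x 57 to 173 mm, 143 mm high. At x = -71 mm two posts, 24 x 12 mm, 176 mm high: the keeper's hinge post at y +50, the yellow-forked catch post at y -50 mm
- pivot (a point): pivot of the brake lever, 60 mm above the counter; the hinge axis is the winch's y. Axes as the winch
- brake (a joint): lever angle, rad. 0 = rest: it leans 45 deg from upright towards the winch's -x; upright at 0.785, stop at 0.97. A spring drives it back (3 to 6 N at the grip). A ratchet catches it on the way back in one of 5 notches 0.14 apart; where the first lies (0.24 to 0.36) differs each time. A black round grip, 32 mm diameter, runs from 110 to 175 mm from the pivot; its end flange is 42 mm
- button_top (a point): centre of the flat top of the red release button (20 mm diameter) in the lever's end, on its centre line, 187 mm from the pivot when out. Site z points out along the lever, y along the hinge. It slides in by up to 10 mm (4 to 12 N); past 5.5 mm the pawl is clear. Let go, it springs out and the pawl catches the next lower notch: keep it in until the lever is below all notches
- button (a joint): how far the release button is pressed in, m: 0 out, 0.010 bottomed
- pointer (a point): white pointer on the lever, 118.5 mm from the pivot, 24 mm to the winch's +y of the lever's centre plane; moves with the lever. Site x is the way it moves when the lever rises
- tab (a joint): angle of the red tab clipped on the toothed quadrant beside the lever, rad, on the same scale as joint brake: the lever's pointer is level with the tab when both read the same. The tab stays where it is
- tab_mark (a point): on the red tab (flag 10 x 18 x 14 mm) at 118.5 mm from the pivot, 30 mm to the winch's +y of the lever's plane; point x is the way that the pointer passes it when the lever rises
- keeper_hinge (a point): hinge of the keeper bar, on the post at the winch's x -71.5, y +50, z 165.5 mm; the hinge axis is the winch's x
- keeper (a joint): angle of the keeper bar, rad: 0 = lying level towards -y across the lever at rest, home in the catch; 1.57 = upright; 2.1 to 2.4 = leaning outwards, open. It is stiff and stays where it is left (about 2 to 3 N at the ball moves it). Bar: 12 mm steel rod
- keeper_ball (a point): centre of the yellow ball, 24 mm diameter, on the keeper bar's free end, 116 mm from its hinge; when home it stands 10 mm past the catch post
- varnish_tin: loose white tin with a red band, 96 mm diameter, 115 mm high, standing beside the winch; leave alone. Origin: centre of its underside
- small_tin: loose white tin with a blue band, 76 mm diameter, 85 mm high; leave alone. Origin: centre of its underside
- thinner: loose clear bottle with a blue cap, 68 mm diameter, 170 mm high; leave alone. Origin: centre of its underside
- spanner: loose steel spanner, 170 mm long, lying on the counter; leave alone. Origin: centre of its underside

How it is judged:
By the outcome, as a careful person would: the job done as asked, in the order asked, and still so for the second after the job is handed in, with the robot touching nothing.
It also fails if it takes over 72 s, if anything falls off the work surface, if the arm or the gripper's body presses on something with over 40 N, if the wrist force passes 120 N, or if a joint passes its speed limit or range.

## Robot

A 6-joint arm with a two-finger parallel gripper is mounted at the origin on the work surface. World frame = base frame: x ahead of the robot, y to its left, z up, the work surface at z = 0. Lengths are in m, angles in rad, forces in N, time in s.
With the tool pointing down it reaches from about 0.4 to 0.825 m from the base axis. Payload 7 kg.
Tool frame: the origin (TCP) lies on the centre line of the jaws, within the pads' length; the fingertips stand 22 mm ahead of it and the grasp point (between the pads) lies 3 mm ahead of it; z points along the fingers, y is the line along which they close (so a half turn about z gives the same grasp; the last joint's range is limited). The gripper opens to 88 mm and grips with 3 to 60 N. Pads are 19 mm wide; open, the fingers measure 130 mm over their backs; the gripper's body (78 mm by 193 mm) begins 47 mm behind the grasp point.
Start: joints at [1.605, 0.359, 0.012, 0, -1.224, -0.288], TCP at [0.169, 0.653, 0.249] pointing down, gripper open.
Joint ranges: [-3.07, 3.07], [-1.43, 2.12], [-1.02, 1.25], [-3.03, 1.67], [-3.05, -0], [-3.03, 3.03]. Speed limits (rad/s): [2.39, 2.39, 3.01, 3.14, 3.14, 3.14].

## Interface

Orientations are given as [roll, pitch, yaw] about the fixed x, y, z axes, in that order (R = Rz(yaw) Ry(pitch) Rx(roll)).
In Python, from station import arm gives the robot as it stands.
- The arm moves only by the tool arm_command, never from a script. Its argument "series" is one flat list of numbers, 7 for each row, row after row: the turn, a rotation vector about the tool's x, y, z each as a share of 90 degrees, from -1 to 1, then the shift along the tool's x, y, z each as a share of 0.1 m, from -1 to 1, then the opening, from 0 (shut) to 1 (fully open). A call has 1 to 8 rows; each row is the pose to reach, as a shift and turn from the pose commanded when the call began, along the tool's axes at that moment; what a row does not reach only later rows make up. A row lasts 1/8 s, in which the tool goes at most 62.5 mm and 10.7 degrees, less where a joint would pass 70% of its speed; a pose out of reach is approached as far as the arm can. A call with a number of a shift or a turn outside -1 to 1 is refused whole. A call with a gripper value outside its range is refused whole. The fingers move at their own pace and stop on an object; "force" is the grip in N (left out, the last holds). Time passes only in rows, so rows that repeat a pose let the fingers close. It gives the time, the measured TCP pose, the force, the opening and the grip force at its end, in the units of the state.
- arm.get_state(): the state, without advancing time (a new reading comes with each control period).
- arm.grab_frame(name): name is "scene" or "top" or "wrist"; returns the picture (480x640x3 uint8, blue, green, red); there is no depth.
- arm.camera_model(name): a dict with "fovy" (degrees; the focal length in pixels is half the picture's height over the tangent of half this angle, whatever the lens; pixels are square), "cx", "cy" (the principal point, pixels), "D" ([k1, k2, p1, p2, k3] as OpenCV has them; the pictures are not rectified), "pose" (4x4, takes a point from camera to world coordinates). Camera axes: x right, y down, z forward; pixel columns grow to the right and rows downward; lengths in m; the calibration is good to about 2 mm. A picture is of the moment at which its call begins: read the wrist's pose just before it. camera_model takes no time and is no camera call; for the wrist camera it gives the pose at the moment of the call.
- arm.job_done(): hands the job in; it is judged then, once.
The state is a dict: "t": time; "q": joint angles; "qd": joint speeds; "joint_efforts": joint torques, N m; "eef_pos": TCP position; "ee_rot": TCP orientation; "force": force on the tool from outside, world axes, zero at the start; "moment": the same for the moment, N m; "width": finger opening in m; "gripper_force": force on a finger pad.
Only numpy, scipy, OpenCV 4.12 (cv2) and the standard library are available. Lean on these libraries where they do the work, as an engineer would, in place of code of your own. Each camera call takes 0.05 s, during which the arm holds its last target. There are 200 camera calls.

## Working session

There is one attempt and no reset: what is moved stays moved. The work goes in short steps, Python scripts to look and compute and a tool call to move; the robot and the scene stay as the last step left them, time stands still between calls to the robot, and variables do not carry over. Pictures are saved under pics/ and viewed, at most 10 in all, crops included, and the job is handed in when it is done.

Besides the shell and the picture viewer there is one more tool, called after "Request:" as name(argument=value, ...), one argument or row to a line, values as JSON. arm_command: Moves the arm, as the interface text tells. Its arguments: {"type":"object","properties":{"series":{"type":"array"},"force":{"type":"number"}},"required":["series"]}

```bash
mkdir -p pics; ls
python3 - <<'E'
from station import arm
import cv2,numpy as np
np.set_printoptions(precision=4,suppress=True)
s=arm.get_state();print(s)
for n in("scene","top"):
    m=arm.camera_model(n);print(n,m)
    cv2.imwrite(f"pics/{n}0.png",arm.grab_frame(n))
E
```

```text
pics
{'t': 0.0, 'q': array([ 1.6051,  0.3594,  0.011 , -0.0004, -1.2241, -0.2881]), 'qd': array([-0.0022, -0.0006, -0.0002, -0.0022,  0.    ,  0.0002]), 'joint_efforts': array([  0.002 , -58.2731,  29.3046,   6.9969,   0.0068,  -0.0002]), 'eef_pos': array([0.1694, 0.6529, 0.2476]), 'ee_rot': array([ 3.1399, -0.0001, -0.2539]), 'force': array([-0.7036,  0.6002,  0.217 ]), 'moment': array([0.0027, 0.0528, 0.0429]), 'gripper_force': 0.0, 'width': 0.08752415417362383}
scene {'fovy': 42.97340327982406, 'cx': 315.65872940493887, 'cy': 226.10310805240155, 'D': array([0.0666, 0.    , 0.    , 0.    , 0.    ]), 'pose': array([[ 0.6729,  0.4413, -0.5937,  1.2119],
       [ 0.7395, -0.4219,  0.5245, -0.5362],
       [-0.019 , -0.792 , -0.6102,  0.7643],
       [ 0.    ,  0.    ,  0.    ,  1.    ]])}
top {'fovy': 45.39440355606641, 'cx': 309.8581452671616, 'cy': 236.80252683391384, 'D': array([-0.057,  0.   ,  0.   ,  0.   ,  0.   ]), 'pose': array([[-0.0056, -0.9866,  0.1632,  0.3886],
       [-0.9999,  0.0035, -0.0129,  0.0495],
       [ 0.0121, -0.1632, -0.9865,  1.346 ],
       [ 0.    ,  0.    ,  0.    ,  1.    ]])}
```

View pics/scene0.png

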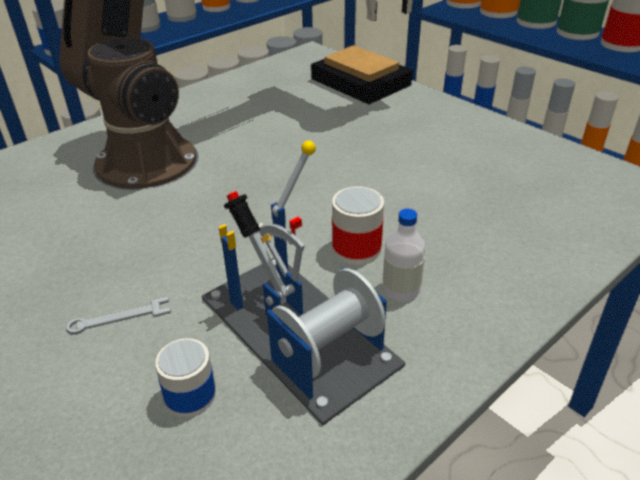

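View pics/top0.png

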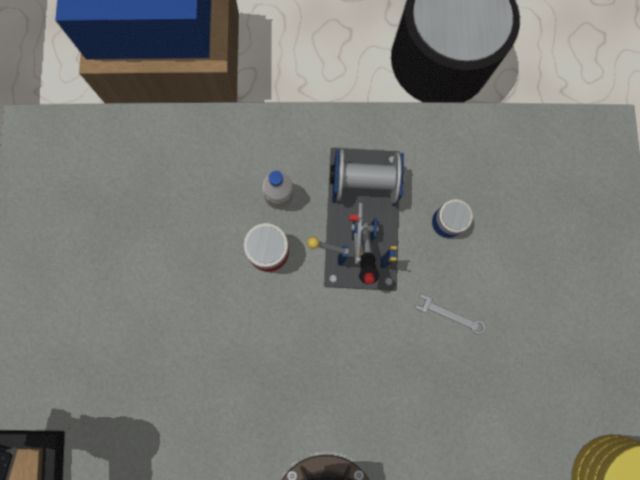

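The scene view shows the red button at (234,197), the yellow ball at (308,148), the fork at (228,238) and the tab at (296,223). In the top view these are at (369,278), (313,243), (392,255) and (354,217). The winch's lever leans towards the robot.

```bash
cat > h.py <<'E'
from station import arm
import cv2,numpy as np
from scipy.spatial.transform import Rotation as Rn
np.set_printoptions(precision=4,suppress=True)
def ray(m,uv):
    f=240/np.tan(np.radians(m["fovy"])/2)
    K=np.array([[f,0,m["cx"]],[0,f,m["cy"]],[0,0,1]])
    p=cv2.undistortPoints(np.array([[uv]],float),K,m["D"])[0,0]
    d=m["pose"][:3,:3]@[p[0],p[1],1]; return m["pose"][:3,3],d/np.linalg.norm(d)
def tri(rays):
    A=sum(np.eye(3)-np.outer(d,d) for o,d in rays); b=sum((np.eye(3)-np.outer(d,d))@o for o,d in rays)
    p=np.linalg.solve(A,b); return p,[np.linalg.norm(np.cross(p-o,d))*1e3 for o,d in rays]
def plane(r,z): o,d=r; return o+d*(z-o[2])/d[2]
def blobs(im,col,amin=8):
    h=cv2.cvtColor(im,cv2.COLOR_BGR2HSV); H,S,V=cv2.split(h)
    k={'red':((H<8)|(H>172))&(S>150)&(V>70),'yel':(H>18)&(H<34)&(S>140)&(V>90)}[col]
    n,l,st,c=cv2.connectedComponentsWithStats(k.astype(np.uint8))
    return [(c[i].round(1),st[i]) for i in range(1,n) if st[i][4]>=amin]
def proj(m,P):
    f=240/np.tan(np.radians(m["fovy"])/2)
    K=np.array([[f,0,m["cx"]],[0,f,m["cy"]],[0,0,1]]);T=np.linalg.inv(m["pose"])
    return cv2.projectPoints(np.atleast_2d(P).astype(float),cv2.Rodrigues(T[:3,:3])[0],T[:3,3],K,m["D"])[0][:,0]
E
python3 - <<'E'
from h import *
for n in("scene","top"):
    im=cv2.imread(f"pics/{n}0.png")
    for c in("red","yel"):
        for b,s in blobs(im,c):
            if 150<b[0]<420 and 120<b[1]<300: print(n,c,b,s)
t=cv2.imread("pics/top0.png");V=t.max(2)
crop=V[140:300,315:415]
m=(crop<75).astype(np.uint8)
m=cv2.morphologyEx(m,cv2.MORPH_CLOSE,np.ones((9,9)))
c=max(cv2.findContours(m,0,2)[0],key=cv2.contourArea)
print(cv2.boxPoints(cv2.minAreaRect(c))+[315,140])
M=arm.camera_model("top")
for p in cv2.boxPoints(cv2.minAreaRect(c))+[315,140]: print(plane(ray(M,p),.01))
cv2.imwrite("pics/c.png",np.hstack([cv2.resize(t[140:300,300:420],None,fx=3.3,fy=3.3,interpolation=2),cv2.resize(cv2.imread("pics/scene0.png")[130:330,195:320][:176],None,fx=3,fy=3,interpolation=2)]))
E
```

```text
scene red [232.6 195.7] [228 192  11   9  67]
scene red [294.9 223.3] [290 217  11  16 115]
scene red [356.6 242.9] [ 333  223   49   36 1216]
scene yel [308.  147.1] [302 141  13  14 148]
scene yel [227.6 236. ] [219 224  16  26 186]
scene yel [265.7 237.5] [262 234   8   8  39]
top red [353.5 217.6] [350 215   8   6  39]
top red [368.7 277.7] [364 273  11  10  92]
top yel [312.8 242.4] [308 238  10  10  70]
top yel [393.2 247.6] [391 247   5   2   9]
top yel [392.5 259.5] [390 259   6   2  10]
[[323.0185 286.6677]
 [330.6154 149.9231]
 [403.3908 153.9662]
 [395.7938 290.7108]]
[0.4918 0.0021 0.01  ]
[ 0.823  -0.0195  0.01  ]
[ 0.8128 -0.1963  0.01  ]
[ 0.4814 -0.1677  0.01  ]
```

View pics/c.png

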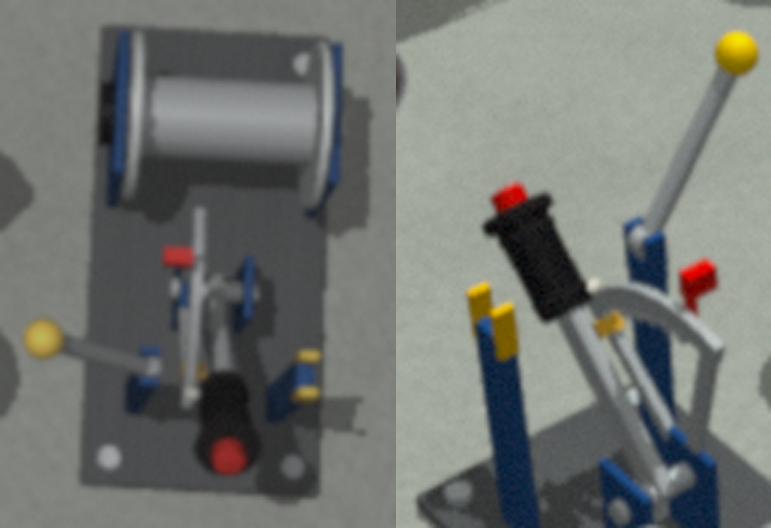

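The crop shows the lever, fork, hinge post and tab clearly. I'll triangulate them and cross-check against the given dimensions.

Run:
```python
from h import *
S=arm.camera_model("scene");T=arm.camera_model("top")
pts={}
for n,a,b in(("button",(232.6,195.7),(368.7,277.7)),("ball",(308,147.1),(312.8,242.4)),("tab",(294.9,223.3),(353.5,217.6)),("fork",(227.6,233),(392.8,253.5))):
    pts[n],e=tri([ray(S,a),ray(T,b)]);print(n,pts[n],e)
# bolts (crop scale 3.3, offset 300,140): rear pair, front right
for p in((109,457),(292,467),(302,64)):
    print("bolt",plane(ray(T,(300+p[0]/3.3,140+p[1]/3.3)),.012))
# winch pose from plate: candidates; express points in winch frame
yaw=-.062; c,s=np.cos(yaw),np.sin(yaw)
for yaw in(-.05,-.062,-.075):
    c,s=np.cos(yaw),np.sin(yaw);R=np.array([[c,-s,0],[s,c,0],[0,0,1]])
    O=np.array([*(pts["button"]-R@[-.130,0,0])[:2],0])
    print(yaw,O,{k:R.T@(v-O) for k,v in pts.items()})
```

```text
button [ 0.4954 -0.0848  0.1884] [np.float64(0.5222931582166372), np.float64(0.5222931582167546)]
ball [0.5573 0.0297 0.2603] [np.float64(0.02669610165057166), np.float64(0.026696101650472766)]
tab [ 0.6203 -0.0563  0.1847] [np.float64(0.3724719167335262), np.float64(0.372471916733644)]
fork [ 0.5481 -0.1373  0.1681] [np.float64(0.8322782925181461), np.float64(0.8322782925182087)]
bolt [ 0.5106 -0.0214  0.012 ]
bolt [ 0.5028 -0.1508  0.012 ]
bolt [ 0.7984 -0.1666  0.012 ]
-0.05 [ 0.6252 -0.0913  0.    ] {'button': array([-0.13  ,  0.    ,  0.1884]), 'ball': array([-0.0739,  0.1175,  0.2603]), 'tab': array([-0.0066,  0.0346,  0.1847]), 'fork': array([-0.0747, -0.0498,  0.1681])}
-0.062 [ 0.6251 -0.0928  0.    ] {'button': array([-0.13  ,  0.    ,  0.1884]), 'ball': array([-0.0753,  0.1181,  0.2603]), 'tab': array([-0.0071,  0.0361,  0.1847]), 'fork': array([-0.0741, -0.0491,  0.1681])}
-0.075 [ 0.625  -0.0945  0.    ] {'button': array([-0.13  ,  0.    ,  0.1884]), 'ball': array([-0.0769,  0.1188,  0.2603]), 'tab': array([-0.0075,  0.0377,  0.1847]), 'fork': array([-0.0735, -0.0484,  0.1681])}
```

```bash
cat >> h.py <<'E'
YAW=-.055; O=np.array([.622,-.092,0]); RW=Rn.from_euler('z',YAW).as_matrix()
def wpose(p,phi):  # winch frame TCP pos, tool leaning phi to -x, jaws close in lever plane
    s,c=np.sin(phi),np.cos(phi)
    return O+RW@np.array(p,float), RW@np.array([[0,-c,s],[-1,0,0],[0,-s,-c]])
def now():
    s=arm.get_state(); return np.array(s["eef_pos"]),Rn.from_euler('xyz',s["ee_rot"]).as_matrix()
def rows(start,targets,grip):
    """start of call pose, target poses -> rows"""
    p0,R0=start
    for p,R in targets:
        t=Rn.from_matrix(R0.T@R).as_rotvec()/(np.pi/2); d=R0.T@(p-p0)/.1
        print([float(x) for x in np.r_[t,d].round(3)]+[grip], "OVER" if max(abs(np.r_[t,d]))>1 else "")
def path(start,goal,n,grip):   # n calls, straight, one row each target
    p0,R0=start;p1,R1=goal; w=Rn.from_matrix(R0.T@R1).as_rotvec(); c=start
    for i in range(1,n+1):
        q=(p0+(p1-p0)*i/n, R0@Rn.from_rotvec(w*i/n).as_matrix()); rows(c,[q],grip); c=q
    return goal
E
python3 - <<'E'
from h import *
s=now(); R1=Rn.from_euler('z',-.69).as_matrix()@s[1]
R2=wpose([0,0,0],0)[1]
g=path(s,(np.array([.46,.33,.37]),R1),5,0)
path(g,(np.array([.44,-.08,.36]),R2),5,0)
E
```

```text
[-0.0, -0.0, 0.088, 0.725, 0.48, -0.244, 0] 
[-0.0, -0.0, 0.088, 0.784, 0.375, -0.244, 0] 
[-0.0, -0.0, 0.088, 0.828, 0.264, -0.244, 0] 
[-0.0, -0.0, 0.088, 0.856, 0.148, -0.244, 0] 
[-0.0, -0.0, 0.088, 0.868, 0.028, -0.244, 0] 
[0.0, -0.0, 0.087, 0.641, 0.513, 0.021, 0] 
[0.0, -0.0, 0.087, 0.704, 0.422, 0.021, 0] 
[0.0, -0.0, 0.087, 0.755, 0.322, 0.02, 0] 
[0.0, -0.0, 0.087, 0.792, 0.216, 0.02, 0] 
[0.0, -0.0, 0.087, 0.814, 0.107, 0.02, 0]
```

Request:
arm_command(
  series=[0,0,0.088,0.725,0.48,-0.244,0,0,0,0.088,0.725,0.48,-0.244,0],
)

```text
t: 0.35
eef_pos: [0.2288, 0.5872, 0.2735]
ee_rot: [3.142, -0.0, -0.394]
force: [0.5, 0.5, 0.2]
width: 0.0731
gripper_force: 0.0
```

Request:
arm_command(
  series=[0,0,0.088,0.784,0.375,-0.244,0,0,0,0.088,0.784,0.375,-0.244,0],
)

```text
t: 0.6
eef_pos: [0.2873, 0.5224, 0.2985]
ee_rot: [-3.14, 0.0, -0.532]
force: [0.0, 0.4, 0.7]
width: 0.0533
gripper_force: 0.0
```

Request:
arm_command(
  series=[0,0,0.088,0.828,0.264,-0.244,0,0,0,0.088,0.828,0.264,-0.244,0],
)

```text
t: 0.85
eef_pos: [0.3452, 0.4578, 0.3228]
ee_rot: [-3.14, 0.0, -0.669]
force: [-0.7, 0.2, 0.1]
width: 0.0332
gripper_force: 0.0
```

Request:
arm_command(
  series=[0,0,0.088,0.856,0.148,-0.244,0,0,0,0.088,0.856,0.148,-0.244,0],
)

```text
t: 1.1
eef_pos: [0.4032, 0.3932, 0.3471]
ee_rot: [-3.14, 0.0, -0.808]
force: [-0.5, -0.6, 0.2]
width: 0.0132
gripper_force: 0.0
```

Request:
arm_command(
  series=[0,0,0.088,0.868,0.028,-0.244,0,0,0,0.088,0.868,0.028,-0.244,0],
)

```text
t: 1.35
eef_pos: [0.4613, 0.3285, 0.3714]
ee_rot: [-3.141, 0.0, -0.946]
force: [0.3, -0.2, -0.3]
width: 0.0008
gripper_force: 0.0
```

Request:
arm_command(
  series=[0,0,0.087,0.641,0.513,0.02,0,0,0,0.087,0.641,0.513,0.02,0],
)

```text
t: 1.6
eef_pos: [0.4557, 0.2457, 0.3687]
ee_rot: [-3.142, 0.0, -1.083]
force: [0.8, 0.8, 0.5]
width: 0.0005
gripper_force: 0.0
```

Request:
arm_command(
  series=[0,0,0.087,0.704,0.422,0.02,0,0,0,0.087,0.704,0.422,0.02,0],
)

```text
t: 1.85
eef_pos: [0.4512, 0.1642, 0.3668]
ee_rot: [-3.141, 0.0, -1.218]
force: [0.3, 0.2, -0.4]
width: 0.0006
gripper_force: 0.0
```

Request:
arm_command(
  series=[0,0,0.087,0.755,0.322,0.02,0,0,0,0.087,0.755,0.322,0.02,0],
)

```text
t: 2.1
eef_pos: [0.4472, 0.0825, 0.3647]
ee_rot: [-3.141, 0.0, -1.355]
force: [-0.1, 0.7, 0.1]
width: 0.0001
gripper_force: 0.0
```

Request:
arm_command(
  series=[0,0,0.087,0.792,0.216,0.02,0,0,0,0.087,0.792,0.216,0.02,0],
)

```text
t: 2.35
eef_pos: [0.4433, 0.0007, 0.3626]
ee_rot: [-3.141, 0.0, -1.491]
force: [0.7, 0.1, -0.4]
width: 0.0005
gripper_force: 0.0
```

Request:
arm_command(
  series=[0,0,0.087,0.814,0.107,0.02,0,0,0,0.087,0.814,0.107,0.02,0],
)

```text
t: 2.6
eef_pos: [0.4392, -0.0814, 0.3604]
ee_rot: [3.141, -0.0, -1.628]
force: [0.9, 0.2, 0.6]
width: 0.0003
gripper_force: 0.0
```

Run:
```python
from h import *
m=arm.camera_model("wrist");im=arm.grab_frame("wrist");cv2.imwrite("pics/w0.png",im)
import pickle;pickle.dump(m,open("w0.pkl","wb"))
print([(c,b,s) for c in("red","yel") for b,s in blobs(im,c,20)])
s=now()
A=wpose([-.19,0,.29],.4); B=wpose([-.175,0,.235],.785)
rows(s,[A,B],0)
```

```text
[('red', array([257.2, 222.4]), array([246, 211,  24,  24, 441], dtype=int32)), ('red', array([133.6, 256.5]), array([124, 245,  24,  24, 339], dtype=int32)), ('yel', array([187.3, 166.5]), array([182, 161,  12,  13, 142], dtype=int32)), ('yel', array([213.2, 166.2]), array([207, 160,  14,  14, 165], dtype=int32)), ('yel', array([174.2, 373.3]), array([171, 370,   7,   7,  27], dtype=int32))]
[0.255, -0.0, -0.001, -0.002, 0.068, 0.703, 0] 
[0.5, -0.001, -0.001, -0.002, -0.082, 1.253, 0] OVER
```

View pics/w0.png

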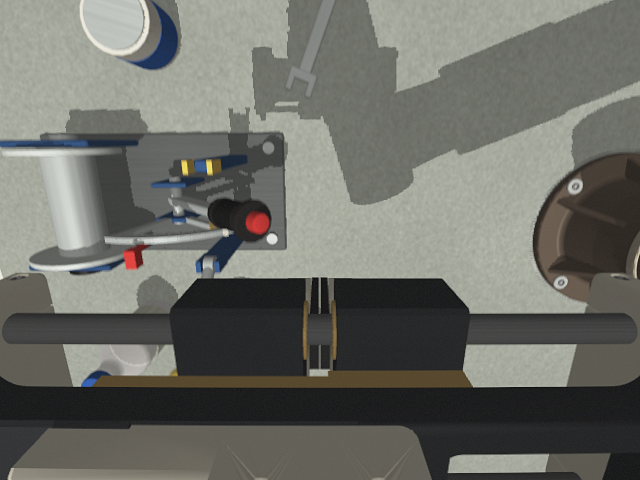

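The wrist view shows the button at (257,222), the tab at (134,256) and the fork tines at (187,166) and (213,166). Next I'll try the tilted pose.

Request:
arm_command(
  series=[0.255,0,0,0,0.068,0.703,0,0.255,0,0,0,0.068,0.703,0,0.255,0,0,0,0.068,0.703,0,0.255,0,0,0,0.068,0.703,0],
)

```text
t: 3.15
eef_pos: [0.4316, -0.0789, 0.2902]
ee_rot: [-2.74, -0.0, -1.624]
force: [0.3, 0.6, 0.5]
width: 0.0004
gripper_force: 0.0
```

Run:
```python
from h import *
import pickle
m0=pickle.load(open("w0.pkl","rb"));m=arm.camera_model("wrist");im=arm.grab_frame("wrist");cv2.imwrite("pics/w1.png",im)
print([(c,b,s) for c in("red","yel") for b,s in blobs(im,c,20)])
S=arm.camera_model("scene");T=arm.camera_model("top")
obs={"button":((232.6,195.7),(368.7,277.7),(257.2,222.4)),"tab":((294.9,223.3),(353.5,217.6),(133.6,256.5)),
"fork":((227.6,233),(392.8,253.5),(200.2,166.3))}
for k,v in obs.items():
    p,e=tri([ray(S,v[0]),ray(T,v[1]),ray(m0,v[2])]); print(k,p,np.round(e,1),RW.T@(p-O),proj(m,p))
s=now();print(s[0])
rows(s,[wpose([-.175,0,.235],.785)],0)
```

```text
[('red', array([292.6, 236.4]), array([279, 223,  28,  27, 571], dtype=int32)), ('red', array([181.5, 256.4]), array([170, 245,  32,  25, 434], dtype=int32)), ('red', array([324.4, 371.8]), array([321, 369,   8,   7,  47], dtype=int32)), ('yel', array([233.1, 167.2]), array([225, 160,  18,  16, 232], dtype=int32)), ('yel', array([259. , 167.9]), array([248, 160,  24,  17, 337], dtype=int32))]
button [ 0.4964 -0.0855  0.189 ] [0.5 1.4 1.4] [-0.1258 -0.0004  0.189 ] [[293.74   236.0723]]
tab [ 0.6213 -0.0574  0.1855] [0.2 1.7 1.7] [-0.0026  0.0345  0.1855] [[181.3059 256.7632]]
fork [ 0.5489 -0.1382  0.1688] [1.2 1.4 1.5] [-0.0704 -0.0501  0.1688] [[245.5732 167.3936]]
[ 0.4327 -0.0786  0.2911]
[0.244, 0.0, 0.0, 0.03, 0.083, 0.574, 0]
```

Request:
arm_command(
  series=[0.244,0,0,0,0.083,0.4,0,0.244,0,0,0,0.083,0.4,0,0.244,0,0,0,0.083,0.4,0,0.244,0,0,0,0.083,0.4,0],
)

```text
t: 3.7
eef_pos: [0.4584, -0.1189, 0.2926]
ee_rot: [-2.418, 0.044, -1.59]
force: [-0.6, 0.9, -0.5]
width: 0.0006
gripper_force: 0.0
```

Run:
```python
from h import *
print(arm.get_state()["q"]); s=now();print(RW.T@(s[0]-O),s[0])
R=wpose([0,0,0],.785)[1]; print(R.T@s[1])
```

```text
[ 0.2203 -0.4135 -1.0122  0.4622 -0.2844 -0.6546]
[-0.1619 -0.0359  0.2926] [ 0.4584 -0.1189  0.2926]
[[ 0.9984 -0.0017 -0.0566]
 [ 0.0052  0.9981  0.0615]
 [ 0.0564 -0.0617  0.9965]]
```

Run:
```python
from h import *
s=now()
rows(s,[wpose([-.17,0,.27],.4),wpose([-.155,0,.24],.4)],0)
```

```text
[-0.206, 0.036, 0.005, -0.351, 0.211, 0.136, 0] 
[-0.206, 0.036, 0.005, -0.333, 0.297, 0.459, 0]
```

Request:
arm_command(
  series=[-0.206,0.036,0,-0.35,0.21,0.13,0,-0.206,0.036,0,-0.35,0.21,0.13,0,-0.206,0.036,0,-0.35,0.21,0.13,0],
)

```text
t: 4.08
eef_pos: [0.4546, -0.0789, 0.2713]
ee_rot: [-2.743, -0.004, -1.614]
force: [0.1, -0.5, -0.5]
width: 0.0007
gripper_force: 0.0
```

Run:
```python
from h import *
print(arm.get_state()["q"]); s=now();print(RW.T@(s[0]-O),s[0])
for l in(.4,.5,.6): rows(s,[wpose([-.132-.035*np.sin(l),0,.192+.035*np.cos(l)],l)],0)
```

```text
[ 0.3873 -0.277  -0.7714  0.2511 -0.7285 -0.5883]
[-0.1679  0.0039  0.2713] [ 0.4546 -0.0789  0.2713]
[0.001, 0.0, 0.008, 0.04, -0.022, 0.52, 0] 
[0.065, 0.001, 0.008, 0.039, 0.013, 0.522, 0] 
[0.128, 0.001, 0.008, 0.039, 0.047, 0.527, 0]
```

Request:
arm_command(
  series=[0.065,0,0.008,0.04,0.013,0.25,0,0.065,0,0.008,0.04,0.013,0.52,0,0.065,0,0.008,0.04,0.013,0.52,0],
)

```text
t: 4.45
eef_pos: [0.4686, -0.0875, 0.219]
ee_rot: [-2.644, -0.0, -1.629]
force: [-0.3, 0.1, 0.9]
width: 0.0008
gripper_force: 0.0
```

Run:
```python
from h import *
print(arm.get_state()["q"]); s=now();print(RW.T@(s[0]-O),s[0],RW.T@s[1])
for n in("scene","top"): cv2.imwrite(f"pics/{n}1.png",arm.grab_frame(n))
cv2.imwrite("pics/s1.png",cv2.resize(cv2.imread("pics/scene1.png")[100:330,120:400],None,fx=2.5,fy=2.5))
```

```text
[ 0.3268 -0.2373 -0.9911  0.4886 -0.3928 -0.7987]
[-0.1534 -0.004   0.219 ] [ 0.4686 -0.0875  0.219 ] [[-0.0034 -0.8787  0.4774]
 [-1.      0.0028 -0.0019]
 [ 0.0004 -0.4774 -0.8787]]
```

View pics/s1.png

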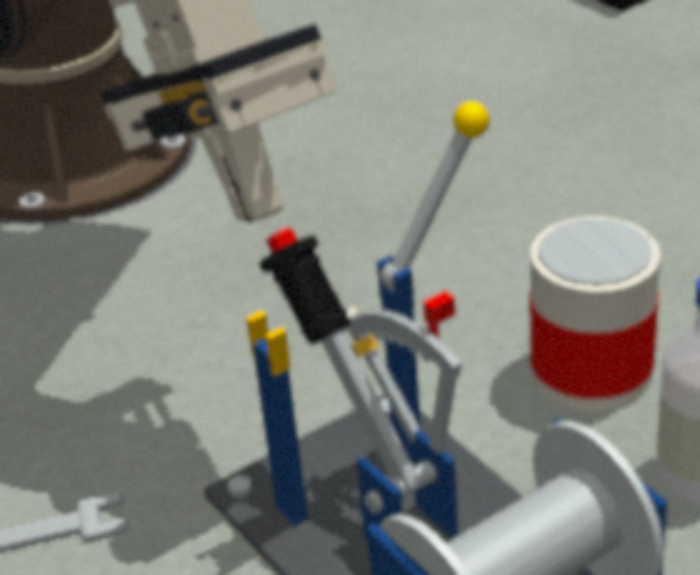

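The tool is about 13 mm off the button and aligned with the lever in y. The joint 3 limit sets lean 0.5 as the most I can get here. I'll raise the lever with a vertical closed finger pushing from behind the flange.

```bash
cat >> h.py <<'E'
def push(b,gap=0):
    t=.785-b; s,c=np.sin(t),np.cos(t); return wpose([-.175*s-.021*c-.021-gap,0,.067+.175*c-.021*s],0)
E
python3 - <<'E'
from h import *
s=now()
rows(s,[wpose([-.185,0,.25],.3),wpose([-.19,0,.24],0),push(0,.025)],0)
print()
rows(push(0,.025),[push(0,.005),push(.15),push(.3),push(.45)],0)
print();rows(push(.45),[push(b) for b in(.6,.7,.8)],0)
print(push(0,.025)[0])
E
```

```text
[-0.128, -0.0, -0.002, -0.032, 0.153, -0.406, 0] 
[-0.319, 0.0, -0.002, -0.032, 0.245, -0.342, 0] 
[-0.319, 0.0, -0.002, -0.031, 0.505, 0.245, 0] 

[0.0, 0.0, 0.0, -0.0, -0.2, 0.0, 0] 
[0.0, 0.0, 0.0, -0.0, -0.428, -0.195, 0] 
[0.0, 0.0, 0.0, -0.0, -0.634, -0.361, 0] 
[0.0, 0.0, 0.0, -0.0, -0.862, -0.494, 0] 

[0.0, 0.0, 0.0, -0.0, -0.245, -0.098, 0] 
[0.0, 0.0, 0.0, 0.0, -0.416, -0.142, 0] 
[0.0, 0.0, 0.0, -0.0, -0.59, -0.169, 0] 
[ 0.4377 -0.0819  0.1759]
```

Request:
arm_command(
  series=[-0.128,0,0,-0.03,0.153,-0.406,0,-0.319,0,0,-0.03,0.245,-0.342,0,-0.319,0,0,-0.03,0.245,-0.342,0,-0.319,0,0,-0.03,0.245,-0.342,0,-0.319,0,0,-0.03,0.505,0.245,0,-0.319,0,0,-0.03,0.505,0.245,0,-0.319,0,0,-0.03,0.505,0.245,0],
  force=30,
)

```text
t: 5.42
eef_pos: [0.4379, -0.0817, 0.1774]
ee_rot: [-3.139, 0.002, -1.627]
force: [0.0, 1.2, 0.1]
width: 0.0003
gripper_force: 0.0
```

Run:
```python
from h import *
print(arm.get_state()["q"]); s=now();print(RW.T@(s[0]-O),s[0],RW.T@s[1])
rows(s,[push(0,.005),push(.15),push(.3),push(.45)],0)
```

```text
[ 0.2602  0.036  -0.5763 -0.0008 -0.9551 -0.3163]
[-0.1844  0.0002  0.1774] [ 0.4379 -0.0817  0.1774] [[-0.0015 -1.      0.0031]
 [-1.      0.0015  0.0017]
 [-0.0017 -0.0031 -1.    ]]
[-0.002, 0.001, -0.001, 0.002, -0.198, 0.015, 0] 
[-0.002, 0.001, -0.001, 0.001, -0.427, -0.179, 0] 
[-0.002, 0.001, -0.001, 0.0, -0.633, -0.344, 0] 
[-0.002, 0.001, -0.001, -0.0, -0.862, -0.477, 0]
```

Request:
arm_command(
  series=[0,0,0,0,-0.2,0,0,0,0,0,0,-0.32,-0.09,0,0,0,0,0,-0.427,-0.18,0,0,0,0,0,-0.427,-0.18,0],
)

```text
t: 5.92
eef_pos: [0.4789, -0.0842, 0.195]
ee_rot: [3.14, 0.002, -1.629]
force: [-8.8, 3.6, 2.7]
width: 0.0003
gripper_force: 4.6
```

Request:
arm_command(
  series=[0,0,0,0,-0.1,-0.08,0,0,0,0,0,-0.2,-0.165,0,0,0,0,0,-0.32,-0.24,0,0,0,0,0,-0.435,-0.3,0,0,0,0,0,-0.435,-0.3,0],
)

```text
t: 6.55
eef_pos: [0.5224, -0.0871, 0.2257]
ee_rot: [3.142, 0.001, -1.628]
force: [-7.7, 1.3, 7.7]
width: 0.0002
gripper_force: 3.6
```

Request:
arm_command(
  series=[0,0,0,0,-0.12,-0.055,0,0,0,0,0,-0.245,-0.1,0,0,0,0,0,-0.33,-0.12,0,0,0,0,0,-0.416,-0.14,0,0,0,0,0,-0.416,-0.14,0,0,0,0,0,-0.416,-0.14,0],
)

```text
t: 7.3
eef_pos: [0.5644, -0.0897, 0.2398]
ee_rot: [-3.14, 0.001, -1.628]
force: [-5.5, 0.2, 3.9]
width: 0.0002
gripper_force: 2.4
```

Run:
```python
from h import *
s=now();print(RW.T@(s[0]-O),arm.get_state()["force"])
w=arm.camera_model("wrist")
ims={n:arm.grab_frame(n) for n in("scene","top","wrist")}
for n,im in ims.items():
    cv2.imwrite(f"pics/{n}2.png",im)
    print(n,[(c,b,x[4]) for c in("red","yel") for b,x in blobs(im,c,15)])
cv2.imwrite("pics/c2.png",np.hstack([cv2.resize(ims["scene"][100:330,180:400],None,fx=2,fy=2),cv2.resize(ims["wrist"],None,fx=.55,fy=.55)[:460] if 0 else cv2.resize(ims["wrist"][0:460,:][:, :360],None,fx=.99,fy=1)]))
rows(s,[push(b) for b in(.7,.75,.8,.85)],0)
```

```text
[-0.0577 -0.0009  0.2398] [-5.5378  0.1982  3.9316]
scene [('red', array([622.2,  28.5]), np.int32(1122)), ('red', array([266.7, 200.1]), np.int32(101)), ('red', array([294.8, 223.3]), np.int32(116)), ('red', array([356.6, 242.9]), np.int32(1214)), ('yel', array([308.3, 146.8]), np.int32(135)), ('yel', array([245.5, 169.7]), np.int32(19)), ('yel', array([227.6, 236.5]), np.int32(190)), ('yel', array([283.7, 243.6]), np.int32(38))]
top [('yel', array([608.8, 459.3]), np.int32(2439))]
wrist [('red', array([318.5, 372.2]), np.int32(117)), ('yel', array([319.4, 183.7]), np.int32(188)), ('yel', array([357.2, 183.9]), np.int32(236))]
[-0.001, 0.001, -0.002, -0.009, -0.009, 0.003, 0] 
[-0.001, 0.001, -0.002, -0.009, -0.096, -0.013, 0] 
[-0.001, 0.001, -0.002, -0.009, -0.183, -0.024, 0] 
[-0.001, 0.001, -0.002, -0.009, -0.271, -0.031, 0]
```

View pics/c2.png

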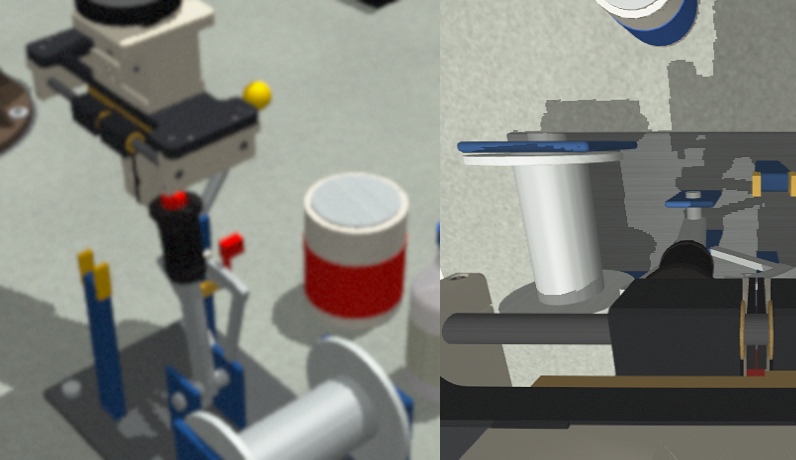

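The lever is up and nearly level with the tab in the scene view. I'll compute the angles.

```bash
cat >> h.py <<'E'
def ang(m,uv,y):
    o,d=ray(m,uv); o=RW.T@(o-O);d=RW.T@d; p=o+d*(y-o[1])/d[1]
    return .785-np.arctan2(-p[0],p[2]-.06), np.hypot(p[0],p[2]-.06)
E
python3 - <<'E'
from h import *
S=arm.camera_model("scene")
print("rest",ang(S,(232.6,195.7),0),"now",ang(S,(266.7,200.1),0),"yel rest",ang(S,(265.7,237.5),0),ang(S,(283.7,243.6),0))
for y in(.02,.03,.04):print("tab",y,ang(S,(294.9,223.3),y))
E
```

```text
rest (np.float64(0.002323886575658074), np.float64(0.1806892470608273)) now (np.float64(0.6439366973189802), np.float64(0.175870912571998)) yel rest (np.float64(0.4127013891624029), np.float64(0.10126134234591236)) (np.float64(0.8993221722114908), np.float64(0.1133731477143997))
tab 0.02 (np.float64(0.9036597249120879), np.float64(0.14541656448740278))
tab 0.03 (np.float64(0.8107343971307994), np.float64(0.13144859724626262))
tab 0.04 (np.float64(0.6969809774034482), np.float64(0.11887631410514383))
```

Request:
arm_command(
  series=[0,0,0,0,-0.1,-0.013,0,0,0,0,0,-0.19,-0.024,0,0,0,0,0,-0.19,-0.024,0,0,0,0,0,-0.19,-0.024,0],
)

```text
t: 7.95
eef_pos: [0.5832, -0.0907, 0.2421]
ee_rot: [-3.141, 0.001, -1.628]
force: [-5.5, 0.7, 5.9]
width: 0.0003
gripper_force: 2.9
```

Request:
arm_command(
  series=[0,0,0,0,0.04,0,0,0,0,0,0,0.04,0,0],
)

```text
t: 8.2
eef_pos: [0.5784, -0.0904, 0.2413]
ee_rot: [3.141, 0.001, -1.628]
force: [-7.1, -0.0, 5.3]
width: 0.0004
gripper_force: 3.8
```

Request:
arm_command(
  series=[0,0,0,0,0.04,0,0,0,0,0,0,0.04,0,0],
)

```text
t: 8.45
eef_pos: [0.5743, -0.0902, 0.2406]
ee_rot: [3.141, 0.002, -1.629]
force: [-7.5, -1.3, 2.5]
width: 0.0003
gripper_force: 3.5
```

Request:
arm_command(
  series=[0,0,0,0,0.04,0,0,0,0,0,0,0.04,0,0],
)

```text
t: 8.7
eef_pos: [0.5724, -0.0894, 0.2407]
ee_rot: [-3.138, 0.002, -1.628]
force: [-0.0, -0.6, -0.8]
width: 0.0006
gripper_force: 0.0
```

Request:
arm_command(
  series=[0,0,0,0,0.04,0,0,0,0,0,0,0.04,0,0],
)

```text
t: 8.95
eef_pos: [0.5678, -0.0893, 0.24]
ee_rot: [-3.14, 0.002, -1.628]
force: [-0.1, 0.2, 0.1]
width: 0.0003
gripper_force: 0.0
```

It caught at about 0.74 by geometry, which is close to the tab (about 0.76). I need a closer relative look at the pointer against the tab.

Request:
arm_command(
  series=[0,0,0,0.1,0.3,0,0,0,0,0,0.2,0.45,-0.4,0,0,0,0,0.2,0.45,-0.9,0,0,0,0,0.2,0.4,-0.95,0],
)

```text
t: 9.45
eef_pos: [0.5282, -0.1075, 0.3394]
ee_rot: [-3.133, 0.002, -1.628]
force: [0.1, 0.3, -0.9]
width: 0.0005
gripper_force: 0.0
```

Run:
```python
from h import *
import pickle
w=arm.camera_model("wrist");print(w["pose"],w["fovy"]);s=now();print(RW.T@(s[0]-O))
ims={n:arm.grab_frame(n) for n in("scene","top","wrist")}
pickle.dump(w,open("w3.pkl","wb"))
for n,im in ims.items():
    cv2.imwrite(f"pics/{n}3.png",im)
    print(n,[(c,b,x[4]) for c in("red","yel") for b,x in blobs(im,c,15)])
p=proj(w,O+RW@[-.0,.028,.178])[0].astype(int);print(p)
c=lambda im,p,r,f:cv2.resize(im[max(0,p[1]-r):p[1]+r,max(0,p[0]-r):p[0]+r],(400,400),interpolation=2)
cv2.imwrite("pics/c3.png",np.hstack([c(ims["wrist"],p,50,0),c(ims["scene"],(285,220),35,0)]))
```

```text
[[-0.9983  0.0535  0.0245  0.5233]
 [ 0.0582  0.9586  0.2787 -0.1813]
 [-0.0086  0.2796 -0.9601  0.4751]
 [ 0.      0.      0.      1.    ]] 70.7326965181906
[-0.0928 -0.0207  0.3394]
scene [('red', array([622.1,  28.5]), np.int32(1126)), ('red', array([270.3, 200.4]), np.int32(152)), ('red', array([294.9, 223.3]), np.int32(117)), ('red', array([356.6, 242.9]), np.int32(1214)), ('yel', array([211.7,  98.9]), np.int32(17)), ('yel', array([308. , 147.1]), np.int32(148)), ('yel', array([227.7, 236.2]), np.int32(188)), ('yel', array([284.4, 242.6]), np.int32(30))]
top [('yel', array([608.7, 459.2]), np.int32(2422))]
wrist [('red', array([210.8, 270.3]), np.int32(453)), ('yel', array([281.5, 189.7]), np.int32(49)), ('yel', array([306.5, 189. ]), np.int32(41))]
[223 276]
```

View pics/c3.png

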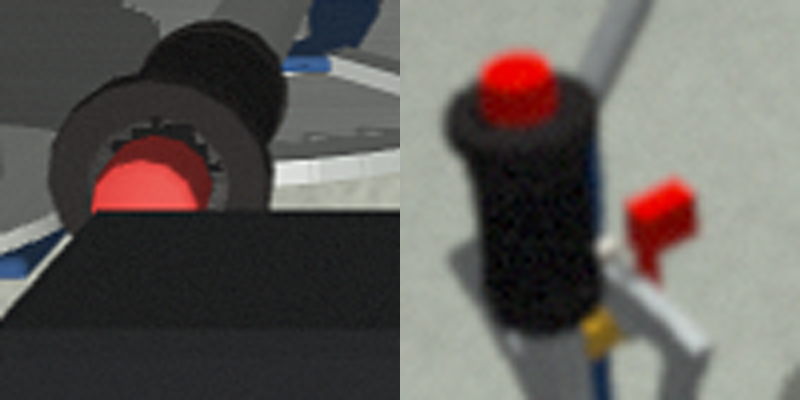

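The scene crop shows the pointer's white tip at about (286,228) and the tab at (295,223). I'll move the wrist camera over the +y side to compare them in x directly.

Request:
arm_command(
  series=[0,0,0,-0.45,-0.25,-0.1,0,0,0,0,-0.88,-0.47,-0.1,0,0,0,0,-0.88,-0.47,-0.1,0],
)

```text
t: 9.98
eef_pos: [0.5793, -0.0197, 0.3424]
ee_rot: [3.139, 0.001, -1.626]
force: [-0.4, 0.1, -1.2]
width: 0.0006
gripper_force: 0.0
```

Request:
arm_command(
  series=[0,0,0,-0.45,-0.25,0,0,0,0,0,-0.88,-0.47,0,0,0,0,0,-0.88,-0.47,0,0,0,0,0,-0.88,-0.47,0,0],
)

```text
t: 10.48
eef_pos: [0.6301, 0.0628, 0.3439]
ee_rot: [3.14, 0.001, -1.628]
force: [0.5, -0.8, -0.1]
width: 0.0002
gripper_force: 0.0
```

Run:
```python
from h import *
import pickle
w=arm.camera_model("wrist");s=now();print(RW.T@(s[0]-O),RW.T@(w["pose"][:3,3]-O))
im=arm.grab_frame("wrist");cv2.imwrite("pics/w4.png",im);pickle.dump(w,open("w4.pkl","wb"))
print([(c,b,x) for c in("red","yel") for b,x in blobs(im,c,15)])
p=proj(w,O+RW@np.array([-.005,.024,.178]))[0].astype(int);print(p,proj(w,O+RW@np.array([[0,0,.06],[-.008,.0,.247]])))
y0=max(0,p[1]-75);x0=max(0,p[0]-100);print(x0,y0)
cv2.imwrite("pics/c4.png",cv2.resize(im[y0:y0+150,x0:x0+200],(800,600),interpolation=2))
```

```text
[-0.0004  0.155   0.3439] [0.0001 0.0812 0.4797]
[('red', array([338. ,  11.1]), array([322,   0,  34,  27, 717], dtype=int32)), ('red', array([320. ,  82.5]), array([314,  70,  13,  26, 336], dtype=int32)), ('red', array([349.9, 220.7]), array([325, 209,  65,  45, 636], dtype=int32)), ('yel', array([423.2, 200.1]), array([ 405,  183,   37,   36, 1016], dtype=int32))]Traceback (most recent call last):
  File "<stdin>", line 6, in <module>
ValueError: matmul: Input operand 1 has a mismatch in its core dimension 0, with gufunc signature (n?,k),(k,m?)->(n?,m?) (size 2 is different from 3)
```

Run:
```python
from h import *
im=cv2.imread("pics/w4.png")
cv2.imwrite("pics/c4.png",cv2.resize(im[0:120,260:420],(800,600),interpolation=2))
```

```text
(no output)
```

View pics/c4.png

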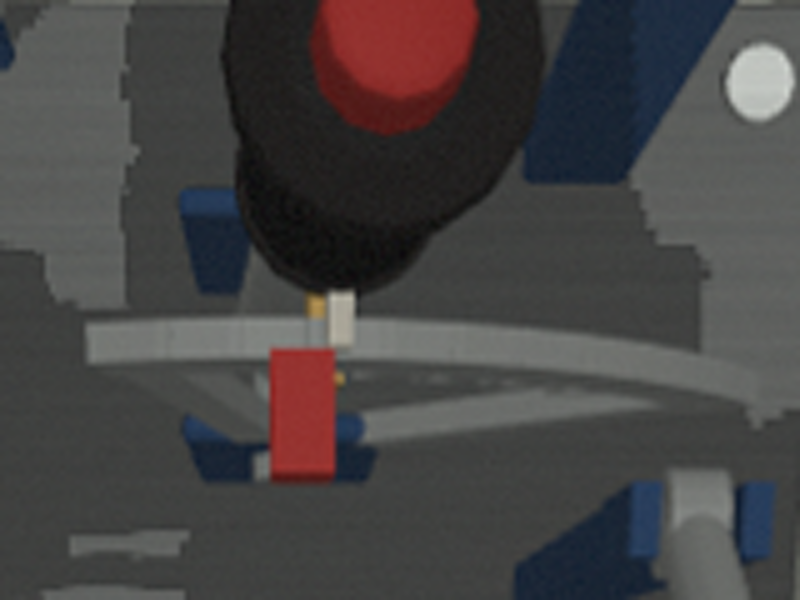

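The wrist view shows the pointer (crop x≈341) about 6 mm (0.05 rad) on the rest side of the tab (crop x≈303). The lever is therefore in the notch before the tab, and the right one is next, at +0.14. I'll push further.

Run:
```python
from h import *
s=now(); A=wpose([-.1,.0,.344],0)
A=path(s,A,2,0);print()
B=push(.72,.03); C=push(.86)
rows(A,[wpose([-.1,0,.28],0),B],0);print();rows(B,[push(b) for b in(.73,.80,.86,.93)],0)
```

```text
[0.0, 0.0, -0.001, 0.774, 0.496, 0.002, 0] 
[0.0, 0.0, -0.001, 0.773, 0.497, 0.002, 0] 

[0.0, 0.0, 0.0, 0.0, 0.0, 0.64, 0] 
[0.0, 0.0, 0.0, -0.0, -0.167, 1.037, 0] OVER

[0.0, 0.0, 0.0, -0.0, -0.317, -0.003, 0] 
[0.0, 0.0, 0.0, -0.0, -0.439, -0.02, 0] 
[0.0, 0.0, 0.0, -0.0, -0.545, -0.028, 0] 
[0.0, 0.0, 0.0, -0.0, -0.668, -0.029, 0]
```

Request:
arm_command(
  series=[0,0,0,0.39,0.25,0,0,0,0,0,0.774,0.496,0,0,0,0,0,0.774,0.496,0,0],
)

```text
t: 10.9
eef_pos: [0.5745, -0.0144, 0.3463]
ee_rot: [-3.139, 0.002, -1.631]
force: [0.9, -0.3, 0.5]
width: 0.0002
gripper_force: 0.0
```

Request:
arm_command(
  series=[0,0,0,0.39,0.25,0,0,0,0,0,0.773,0.496,0,0,0,0,0,0.773,0.496,0,0,0,0,0,0.773,0.496,0,0],
)

```text
t: 11.4
eef_pos: [0.5226, -0.086, 0.3452]
ee_rot: [-3.14, 0.002, -1.629]
force: [-0.8, 0.3, -0.3]
width: 0.0005
gripper_force: 0.0
```

Request:
arm_command(
  series=[0,0,0,0,0,0.5,0,0,0,0,0,-0.05,0.97,0,0,0,0,0,-0.167,1,0,0,0,0,0,-0.167,1,0],
)

```text
t: 11.9
eef_pos: [0.5415, -0.0862, 0.2459]
ee_rot: [-3.14, 0.001, -1.627]
force: [0.4, 0.1, 0.9]
width: 0.0005
gripper_force: 0.0
```

Request:
arm_command(
  series=[0,0,0,0,-0.15,0,0,0,0,0,0,-0.3,0,0,0,0,0,0,-0.4,0,0,0,0,0,0,-0.5,0,0,0,0,0,0,-0.6,0,0,0,0,0,0,-0.65,0,0,0,0,0,0,-0.65,0,0],
)

```text
t: 12.78
eef_pos: [0.6046, -0.0907, 0.2455]
ee_rot: [-3.141, 0.001, -1.629]
force: [-4.7, 1.1, 5.4]
width: 0.0002
gripper_force: 2.7
```

Request:
arm_command(
  series=[0,0,0,0,0.03,0,0,0,0,0,0,0.03,0,0],
)

```text
t: 13.02
eef_pos: [0.6008, -0.0904, 0.2453]
ee_rot: [-3.141, 0.001, -1.628]
force: [-4.4, -0.3, 5.3]
width: 0.0005
gripper_force: 2.7
```

Request:
arm_command(
  series=[0,0,0,0,0.04,0,0,0,0,0,0,0.04,0,0],
)

```text
t: 13.28
eef_pos: [0.5975, -0.0897, 0.245]
ee_rot: [-3.14, 0.002, -1.628]
force: [-2.0, -0.5, 0.9]
width: 0.0003
gripper_force: 0.9
```

Request:
arm_command(
  series=[0,0,0,0,0.04,0,0,0,0,0,0,0.04,0,0],
)

```text
t: 13.52
eef_pos: [0.5935, -0.0893, 0.2449]
ee_rot: [-3.14, 0.002, -1.628]
force: [1.2, 0.7, 0.6]
width: 0.0004
gripper_force: 0.0
```

It caught about 24 mm further on, which is +0.14 rad as expected. I'll back off, let it hold for a moment and confirm, then plan the release.

Request:
arm_command(
  series=[0,0,0,0,0.3,0,0,0,0,0,0,0.3,-0.5,0,0,0,0,0,0.3,-0.95,0,0,0,0,0,0.3,-0.95,0,0,0,0,0,0.3,-0.95,0,0,0,0,0,0.3,-0.95,0,0,0,0,0,0.3,-0.95,0,0,0,0,0,0.3,-0.95,0],
)

```text
t: 14.52
eef_pos: [0.5633, -0.088, 0.3393]
ee_rot: [3.142, 0.002, -1.628]
force: [0.3, 0.6, -0.3]
width: 0.0002
gripper_force: 0.0
```

```bash
cat >> h.py <<'E'
def press(b,d,off=.012):  # tool pressing button by d (m) at lever angle b
    t=.785-b; phi=np.interp(b,[0,.86],[.42,0]); r=.187-d
    u=np.array([-np.sin(t),np.cos(t)]);n=np.array([np.cos(t),np.sin(t)]);f=np.array([np.cos(phi),np.sin(phi)])
    k=np.clip((t-phi)/.15,0,1)
    T=np.array([0,.06])+r*u+k*(.010*n-off*f)+.022*np.array([-np.sin(phi),np.cos(phi)])
    return wpose([T[0],0,T[1]],phi)
E
python3 - <<'E'
from h import *
import pickle
w=arm.camera_model("wrist")
ims={n:arm.grab_frame(n) for n in("scene","wrist")}
S=arm.camera_model("scene")
b={n:[(x.tolist(),int(s[4])) for x,s in blobs(im,"red",15)] for n,im in ims.items()};print(b)
bs=min((x for x,_ in b["scene"]),key=lambda x:abs(x[0]-280)+abs(x[1]-202));print(bs,"angle",ang(S,bs,0))
cand=[x for x,a in b["wrist"] if a>200]
for c in cand: print(c,[np.round(v,4) for v in tri([ray(S,bs),ray(w,c)])], RW.T@(tri([ray(S,bs),ray(w,c)])[0]-O))
s=now();print(RW.T@(s[0]-O))
rows(s,[wpose([.014,0,.30],0),press(.86,-.012)],0)
c=press(.86,-.012)
print();rows(c,[press(.86,-.002),press(.86,.004),press(.86,.008)],0)
c=press(.86,.008);print();rows(c,[press(x,.008) for x in(.8,.7,.6,.5,.4)],0)
c=press(.4,.008);print();rows(c,[press(x,.008) for x in(.3,.2,.1,0)],0)
E
```

```text
{'scene': [([622.2, 28.5], 1123), ([280.2, 207.6], 166), ([295.4, 222.5], 100), ([356.5, 242.9], 1214)], 'wrist': [([221.5, 246.0], 676), ([256.4, 265.4], 301)]}
[280.2, 207.6] angle (np.float64(0.8407908254938349), np.float64(0.17949379403650745))
[221.5, 246.0] [array([ 0.6343, -0.0937,  0.2413]), array([0.5253, 0.5253])] [ 0.0124 -0.0011  0.2413]
[256.4, 265.4] [array([ 0.6134, -0.074 ,  0.2228]), array([3.8979, 3.8979])] [-0.0095  0.0175  0.2228]
[-0.0588  0.0007  0.3396]
[-0.0, 0.001, -0.002, 0.006, -0.728, 0.397, 0] 
[-0.0, 0.001, -0.002, 0.006, -0.737, 0.592, 0] 

[0.0, 0.0, 0.0, -0.0, 0.007, 0.1, 0] 
[0.0, 0.0, 0.0, -0.0, 0.012, 0.16, 0] 
[0.0, 0.0, 0.0, -0.0, 0.015, 0.199, 0] 

[0.019, 0.0, -0.0, -0.0, 0.114, -0.005, 0] 
[0.05, 0.0, -0.0, 0.0, 0.304, 0.002, 0] 
[0.081, -0.0, -0.0, 0.0, 0.499, 0.026, 0] 
[0.112, -0.0, 0.0, -0.0, 0.692, 0.065, 0] 
[0.143, -0.0, 0.0, 0.0, 0.88, 0.121, 0] 

[0.031, 0.0, -0.0, -0.0, 0.188, 0.034, 0] 
[0.062, 0.0, -0.0, 0.0, 0.371, 0.085, 0] 
[0.093, -0.0, -0.0, 0.0, 0.549, 0.155, 0] 
[0.124, 0.0, -0.0, -0.0, 0.72, 0.241, 0]
```

The lever holds by itself at about 0.853, past the tab at about 0.765 (notches at 0.71 and 0.85). Now the button.

Request:
arm_command(
  series=[0,0,0,0,-0.4,0.2,0,0,0,0,0,-0.73,0.4,0,0,0,0,0,-0.737,0.59,0,0,0,0,0,-0.737,0.59,0],
)

```text
t: 15.12
eef_pos: [0.6363, -0.0922, 0.2788]
ee_rot: [3.138, 0.001, -1.629]
force: [-0.9, -0.9, 0.1]
width: 0.0008
gripper_force: 0.0
```

Request:
arm_command(
  series=[0,0,0,0,0.007,0.1,0,0,0,0,0,0.012,0.16,0,0,0,0,0,0.012,0.16,0,0,0,0,0,0.012,0.16,0],
)

```text
t: 15.62
eef_pos: [0.6358, -0.092, 0.2661]
ee_rot: [-3.139, 0.002, -1.628]
force: [-1.4, -0.1, 3.7]
width: 0.0006
gripper_force: 2.2
```

Request:
arm_command(
  series=[0,0,0,0,0,0.03,0,0,0,0,0,0,0.06,0,0,0,0,0,0,0.06,0],
)

```text
t: 16.0
eef_pos: [0.6351, -0.0921, 0.2598]
ee_rot: [-3.141, 0.002, -1.628]
force: [-3.4, 2.0, 7.3]
width: 0.0006
gripper_force: 3.9
```

Run:
```python
from h import *
S=arm.camera_model("scene");s=now();print(RW.T@(s[0]-O),arm.get_state()["force"])
im=arm.grab_frame("scene");cv2.imwrite("pics/s5.png",im)
print([(x,q[4]) for x,q in blobs(im,"red",8)])
```

```text
[0.0131 0.0006 0.2598] [-3.3698  2.0445  7.2986]
[(array([622.1,  28.5]), np.int32(1124)), (array([275.8, 211.8]), np.int32(22)), (array([295.2, 222.9]), np.int32(99)), (array([356.5, 242.9]), np.int32(1212))]
```

Force is 7 N at about 8.7 mm in, so the pawl is clear. I'll follow the lever down.

Request:
arm_command(
  series=[0.01,0,0,0,0.06,0,0,0.019,0,0,0,0.114,0,0,0.035,0,0,0,0.21,0,0,0.05,0,0,0,0.304,0.005,0,0.05,0,0,0,0.304,0.005,0],
)

```text
t: 16.68
eef_pos: [0.6039, -0.0904, 0.2596]
ee_rot: [-3.062, 0.002, -1.628]
force: [-5.2, 0.8, 7.0]
width: 0.0001
gripper_force: 3.7
```

Run:
```python
from h import *
s=now();print(RW.T@(s[0]-O),arm.get_state()["force"], RW.T@(press(.7,.008)[0]-O))
im=arm.grab_frame("scene");cv2.imwrite("pics/s6.png",im);S=arm.camera_model("scene")
print([(x,q[4],ang(S,x,0)) for x,q in blobs(im,"red",8) if 220<x[0]<290])
print([(x,q[4]) for x,q in blobs(im,"yel",8)])
c=press(.7,.008)
rows(s,[press(x,.0085) for x in(.65,.6,.5,.4,.3,.2)],0)
```

```text
[-0.0182  0.0006  0.2596] [-5.1578  0.7771  7.0309] [-0.017  -0.      0.2603]
[(array([264.4, 203.4]), np.int32(20), (np.float64(0.5927121792378345), np.float64(0.16717581060014589)))]
[(array([243.4, 146.2]), np.int32(12)), (array([259.4, 165.8]), np.int32(25)), (array([227.6, 236.5]), np.int32(189)), (array([285. , 245.3]), np.int32(44))]
[0.015, 0.001, -0.002, 0.007, 0.085, 0.001, 0] 
[0.03, 0.001, -0.002, 0.007, 0.183, 0.007, 0] 
[0.061, 0.001, -0.002, 0.007, 0.378, 0.031, 0] 
[0.092, 0.001, -0.002, 0.008, 0.569, 0.071, 0] 
[0.123, 0.001, -0.002, 0.008, 0.749, 0.132, 0] 
[0.154, 0.001, -0.002, 0.009, 0.923, 0.209, 0]
```

Request:
arm_command(
  series=[0.015,0,0,0,0.085,0,0,0.03,0,0,0,0.183,0.008,0,0.045,0,0,0,0.28,0.02,0,0.061,0,0,0,0.378,0.033,0,0.077,0,0,0,0.475,0.053,0,0.092,0,0,0,0.569,0.073,0,0.092,0,0,0,0.569,0.073,0],
)

```text
t: 17.6
eef_pos: [0.5469, -0.0872, 0.2463]
ee_rot: [-2.92, 0.002, -1.629]
force: [-6.0, 1.0, 4.6]
width: 0.0006
gripper_force: 3.5
```

Run:
```python
from h import *
s=now();print(RW.T@(s[0]-O),arm.get_state()["force"], RW.T@(press(.4,.008)[0]-O),arm.get_state()["q"])
im=arm.grab_frame("scene");cv2.imwrite("pics/s7.png",im);S=arm.camera_model("scene")
print([(x,q[4],ang(S,x,0)) for x,q in blobs(im,"red",8) if 220<x[0]<290])
print([(x,q[4]) for x,q in blobs(im,"yel",8)])
rows(s,[press(x,.0085) for x in(.3,.2,.1,0,-.05)],0)
```

```text
[-0.0753  0.0006  0.2463] [-5.9524  0.9711  4.5688] [-0.0746 -0.      0.2484] [ 0.2372  0.034  -0.461   0.0818 -0.8642 -0.3417]
[(array([246.1, 195.8]), np.int32(18), (np.float64(0.27750909757928144), np.float64(0.17260905970658924)))]
[(array([219.7, 138.5]), np.int32(17)), (array([308. , 147.2]), np.int32(147)), (array([233. , 153.4]), np.int32(22)), (array([227.7, 236.7]), np.int32(196)), (array([276.2, 240.7]), np.int32(53))]
[0.033, 0.001, -0.002, 0.007, 0.174, 0.02, 0] 
[0.064, 0.001, -0.002, 0.008, 0.358, 0.072, 0] 
[0.095, 0.001, -0.002, 0.008, 0.535, 0.142, 0] 
[0.126, 0.001, -0.002, 0.009, 0.705, 0.228, 0] 
[0.126, 0.001, -0.002, 0.009, 0.782, 0.274, 0]
```

Request:
arm_command(
  series=[0.016,0,0,0,0.09,0.017,0,0.033,0,0,0,0.174,0.035,0,0.048,0,0,0,0.267,0.06,0,0.064,0,0,0,0.358,0.087,0,0.08,0,0,0,0.447,0.12,0,0.095,0,0,0,0.535,0.155,0,0.11,0,0,0,0.62,0.195,0,0.126,0,0,0,0.7,0.238,0],
)

```text
t: 18.65
eef_pos: [0.4876, -0.0829, 0.2095]
ee_rot: [-2.715, 0.003, -1.627]
force: [4.2, -8.2, 12.9]
width: 0.0004
gripper_force: 6.4
```

Run:
```python
from h import *
s=now();print(RW.T@(s[0]-O),arm.get_state()["force"], RW.T@(press(0,.008)[0]-O),arm.get_state()["q"])
im=arm.grab_frame("scene");cv2.imwrite("pics/s8.png",im);S=arm.camera_model("scene")
print([(x,q[4],ang(S,x,0)) for x,q in blobs(im,"red",5) if 220<x[0]<290])
print([(x,q[4]) for x,q in blobs(im,"yel",8)])
```

```text
[-0.1347  0.0017  0.2095] [ 4.2229 -8.2211 12.9116] [-0.1394 -0.      0.2089] [ 0.326  -0.1519 -0.879   0.344  -0.4675 -0.6614]
[(array([232.4, 197.7]), np.int32(19), (np.float64(-0.022910252832388123), np.float64(0.17837641547609911)))]
[(array([308. , 147.2]), np.int32(147)), (array([201.1, 144.7]), np.int32(19)), (array([209.9, 154.1]), np.int32(19)), (array([227.6, 236.3]), np.int32(189)), (array([267.5, 241.2]), np.int32(38))]
```

Request:
arm_command(
  series=[0,0,0,0,0,-0.3,0,0,0,0,0,0,-0.6,0,0,0,0,0,0,-0.8,0,0,0,0,0,0,-0.8,0],
)

```text
t: 19.2
eef_pos: [0.4541, -0.0813, 0.2826]
ee_rot: [-2.716, 0.004, -1.628]
force: [0.3, 0.9, -0.6]
width: 0.0002
gripper_force: 0.0
```

Run:
```python
from h import *
s=now();print(RW.T@(s[0]-O),arm.get_state()["force"])
im=arm.grab_frame("scene");S=arm.camera_model("scene")
print([(x,q[4],ang(S,x,0)) for x,q in blobs(im,"red",5) if 220<x[0]<290])
print([(x,q[4]) for x,q in blobs(im,"yel",8)])
# keeper: ball angle k -> pose with ball at grasp point; jaws close along winch x
H=np.array([-.0725,.05,.1655])
def kp(k,dz=0,dy=0): return wpose(H+[0,-.116*np.cos(k)+dy,.116*np.sin(k)+dz],0)
A=wpose([-.0725,.118,.35],0)
print("to A");path(s,wpose([-.14,0,.35],0),1,.7);path(wpose([-.14,0,.35],0),A,2,.7)
```

```text
[-0.1682  0.0015  0.2826] [ 0.2933  0.8734 -0.6155]
[(array([232.7, 195.7]), np.int32(68), (np.float64(0.0043348104158705825), np.float64(0.18057817381646293)))]
[(array([192.3, 104. ]), np.int32(25)), (array([308. , 147.2]), np.int32(147)), (array([227.7, 236.2]), np.int32(188)), (array([265.6, 237.6]), np.int32(40))]
to A
[-0.271, 0.002, -0.002, 0.012, -0.535, -0.497, 0.7] 
[0.0, 0.0, 0.0, -0.59, -0.338, 0.0, 0.7] 
[0.0, 0.0, 0.0, -0.59, -0.337, 0.0, 0.7]
```

The lever is back at rest (blob at its original pixel) and the button is out. Next is the keeper.

Request:
arm_command(
  series=[-0.135,0,0,0,-0.27,-0.25,0.7,-0.271,0,0,0.01,-0.535,-0.497,0.7,-0.271,0,0,0.01,-0.535,-0.497,0.7,-0.271,0,0,0.01,-0.535,-0.497,0.7],
  force=12,
)

```text
t: 19.75
eef_pos: [0.4836, -0.0845, 0.3457]
ee_rot: [3.134, 0.001, -1.63]
force: [-0.9, 0.1, -0.0]
width: 0.0349
gripper_force: 0.0
```

Request:
arm_command(
  series=[0,0,0,-0.3,-0.17,0,0.7,0,0,0,-0.59,-0.338,0,0.7,0,0,0,-0.59,-0.338,0,0.7],
)

```text
t: 20.12
eef_pos: [0.5192, -0.0262, 0.3465]
ee_rot: [3.137, 0.001, -1.627]
force: [-0.0, -0.4, -0.8]
width: 0.0601
gripper_force: 0.0
```

Request:
arm_command(
  series=[0,0,0,-0.3,-0.17,0,0.7,0,0,0,-0.59,-0.338,0,0.7,0,0,0,-0.59,-0.338,0,0.7,0,0,0,-0.59,-0.338,0,0.7],
)

```text
t: 20.62
eef_pos: [0.5555, 0.029, 0.3477]
ee_rot: [3.138, 0.001, -1.628]
force: [1.0, 0.1, 0.2]
width: 0.0615
gripper_force: 0.0
```

```bash
cat >> h.py <<'E'
H=np.array([-.0715,.05,.1655])
def kp(k,dz=.003,dy=-.004): return wpose(H+[0,-.116*np.cos(k)+dy,.116*np.sin(k)+dz],0)
E
python3 - <<'E'
from h import *
s=now();print(RW.T@(s[0]-O))
w=arm.camera_model("wrist");im=arm.grab_frame("wrist");cv2.imwrite("pics/w9.png",im)
print([(x,q) for x,q in blobs(im,"yel",30)],proj(w,np.array([0.5573,0.0297,0.2603])))
rows(s,[kp(2.19)],.7)
E
```

```text
[-0.073   0.1171  0.3477]
[(array([299.2,  24.8]), array([296,  13,   7,  27, 157], dtype=int32)), (array([327.3,  24.9]), array([325,  13,   6,  27, 144], dtype=int32)), (array([312.9, 252.7]), array([296, 237,  34,  34, 802], dtype=int32))] [[317.1631 253.0953]]
[0.003, 0.001, -0.001, 0.039, -0.019, 0.847, 0.7]
```

Request:
arm_command(
  series=[0,0,0,0.04,-0.03,0.4,0.7,0,0,0,0.04,-0.03,0.847,0.7,0,0,0,0.04,-0.03,0.847,0.7,0,0,0,0.04,-0.03,0.847,0.3,0,0,0,0.04,-0.03,0.847,0.2,0,0,0,0.04,-0.03,0.847,0.2,0,0,0,0.04,-0.03,0.847,0.2,0,0,0,0.04,-0.03,0.847,0.2],
  force=10,
)

```text
t: 21.68
eef_pos: [0.5595, 0.0256, 0.2639]
ee_rot: [3.139, 0.002, -1.628]
force: [1.9, -0.1, 0.8]
width: 0.0229
gripper_force: 10.0
```

Run:
```python
from h import *
st=arm.get_state();s=now();print(RW.T@(s[0]-O),st["force"],st["width"],st["gripper_force"])
d=RW.T@(s[0]-kp(2.19)[0]);print(d)
for ks in ((2.19,2.0,1.8,1.6,1.4),(1.4,1.2,1.0,.8,.6),(.6,.45,.3,.15,0,-.03)):
    rows(kp(ks[0]),[kp(k) for k in ks[1:]],.2);print()
```

```text
[-0.0689  0.114   0.2639] [ 1.9425 -0.1269  0.8439] 0.022933332569350397 9.999910444021225
[0.0026 0.0007 0.0009]
[0.0, 0.0, 0.0, 0.191, -0.0, -0.11, 0.2] 
[0.0, 0.0, 0.0, 0.41, 0.0, -0.185, 0.2] 
[0.0, 0.0, 0.0, 0.639, -0.0, -0.215, 0.2] 
[0.0, 0.0, 0.0, 0.87, 0.0, -0.198, 0.2] 

[0.0, 0.0, 0.0, 0.223, 0.0, 0.062, 0.2] 
[0.0, 0.0, 0.0, 0.43, -0.0, 0.167, 0.2] 
[0.0, 0.0, 0.0, 0.611, -0.0, 0.311, 0.2] 
[0.0, 0.0, 0.0, 0.76, -0.0, 0.488, 0.2] 

[0.0, 0.0, 0.0, 0.087, 0.0, 0.15, 0.2] 
[0.0, 0.0, 0.0, 0.151, 0.0, 0.312, 0.2] 
[0.0, 0.0, 0.0, 0.19, 0.0, 0.482, 0.2] 
[0.0, 0.0, 0.0, 0.203, 0.0, 0.655, 0.2] 
[0.0, 0.0, 0.0, 0.202, -0.0, 0.69, 0.2]
```

The ball is held (width 23 mm, 10 N). I'll carry it along the arc.

Request:
arm_command(
  series=[0,0,0,0.09,0,-0.057,0.2,0,0,0,0.191,0,-0.11,0.2,0,0,0,0.3,0,-0.15,0.2,0,0,0,0.41,0,-0.185,0.2,0,0,0,0.525,0,-0.203,0.2,0,0,0,0.639,0,-0.215,0.2,0,0,0,0.755,0,-0.21,0.2,0,0,0,0.87,0,-0.198,0.2],
)

```text
t: 22.68
eef_pos: [0.5543, -0.0625, 0.2835]
ee_rot: [3.139, 0.001, -1.628]
force: [5.0, 1.5, 3.1]
width: 0.0226
gripper_force: 10.0
```

Request:
arm_command(
  series=[0,0,0,0.112,0,0.026,0.2,0,0,0,0.223,0,0.062,0.2,0,0,0,0.33,0,0.11,0.2,0,0,0,0.43,0,0.167,0.2,0,0,0,0.525,0,0.235,0.2,0,0,0,0.611,0,0.311,0.2,0,0,0,0.69,0,0.397,0.2,0,0,0,0.76,0,0.488,0.2],
)

```text
t: 23.68
eef_pos: [0.5499, -0.1387, 0.2342]
ee_rot: [3.139, 0.0, -1.628]
force: [6.3, -2.3, 4.0]
width: 0.0228
gripper_force: 10.0
```

Run:
```python
from h import *
st=arm.get_state();s=now();print(RW.T@(s[0]-O),st["force"],st["width"],st["gripper_force"],RW.T@(s[0]-kp(.6)[0]))
im=arm.grab_frame("scene");cv2.imwrite("pics/s10.png",im)
print([(x,q[4]) for x,q in blobs(im,"yel",8)])
```

```text
[-0.0695 -0.0506  0.2342] [ 6.259  -2.3149  3.9737] 0.02283430249128252 9.999625459313393 [ 0.002  -0.0009  0.0002]
[(array([193.6, 166.6]), np.int32(11)), (array([215.4, 185.3]), np.int32(16)), (array([218.8, 198.5]), np.int32(19)), (array([227.6, 236.5]), np.int32(188)), (array([265.7, 237.5]), np.int32(37))]
```

Request:
arm_command(
  series=[0,0,0,0.05,-0.03,0.075,0.2,0,0,0,0.087,-0.03,0.15,0.2,0,0,0,0.12,-0.03,0.23,0.2,0,0,0,0.151,-0.03,0.312,0.2,0,0,0,0.172,-0.03,0.397,0.2,0,0,0,0.19,-0.03,0.482,0.2,0,0,0,0.198,-0.03,0.57,0.2],
)

```text
t: 24.6
eef_pos: [0.5491, -0.1581, 0.1756]
ee_rot: [3.134, 0.001, -1.629]
force: [-2.0, -5.5, 1.7]
width: 0.023
gripper_force: 10.0
```

Request:
arm_command(
  series=[0,0,0,0,0,0.06,0.2,0,0,0,0,0,0.11,0.2,0,0,0,0,0,0.15,0.2,0,0,0,0,0,0.15,0.2],
)

```text
t: 25.1
eef_pos: [0.5492, -0.1579, 0.1618]
ee_rot: [3.134, 0.001, -1.628]
force: [-4.2, -3.4, 9.3]
width: 0.0227
gripper_force: 10.0
```

Run:
```python
from h import *
st=arm.get_state();s=now();print(RW.T@(s[0]-O),st["force"],st["width"],st["gripper_force"],RW.T@(s[0]-kp(0)[0]))
```

```text
[-0.069  -0.0698  0.1618] [-4.188  -3.4016  9.346 ] 0.02268396579301395 10.000405758619308 [ 0.0025  0.0002 -0.0067]
```

Request:
arm_command(
  series=[0,0,0,0,0,0,0.5,0,0,0,0,0,0,0.5,0,0,0,0,0,0,0.5,0,0,0,0,0,-0.3,0.5,0,0,0,0,0,-0.7,0.5,0,0,0,0,0,-0.95,0.5,0,0,0,0,0,-0.95,0.5],
)

```text
t: 25.98
eef_pos: [0.5524, -0.157, 0.2591]
ee_rot: [3.142, 0.002, -1.628]
force: [0.3, 0.7, 0.5]
width: 0.0436
gripper_force: 0.0
```

Run:
```python
from h import *
st=arm.get_state();s=now();print(RW.T@(s[0]-O),st["force"],st["width"])
w=arm.camera_model("wrist");S=arm.camera_model("scene")
iw=arm.grab_frame("wrist");i=arm.grab_frame("scene");cv2.imwrite("pics/s11.png",i);cv2.imwrite("pics/w11.png",iw)
print([(x,q) for x,q in blobs(iw,"yel",30)],[(x,q) for x,q in blobs(i,"yel",8)])
hm=O+RW@np.array([-.0715,-.066,.1655]);print(proj(w,hm),proj(S,hm))
cv2.imwrite("pics/c11.png",cv2.resize(i[130:330,120:380],(780,600),interpolation=2))
```

```text
[-0.0659 -0.0687  0.2591] [0.2887 0.6886 0.4668] 0.0435568784575761
[(array([324.2, 259.5]), array([ 305,  237,   40,   51, 1204], dtype=int32))] [(array([177.6, 155.4]), array([175, 153,   8,   8,  16], dtype=int32)), (array([205.8, 181.5]), array([205, 179,   3,   7,  13], dtype=int32)), (array([223.3, 237.7]), array([211, 225,  24,  25, 333], dtype=int32)), (array([265.4, 237.8]), array([262, 235,   8,   7,  38], dtype=int32))]
[[327.9107 252.7928]] [[218.1352 238.5346]]
```

View pics/c11.png

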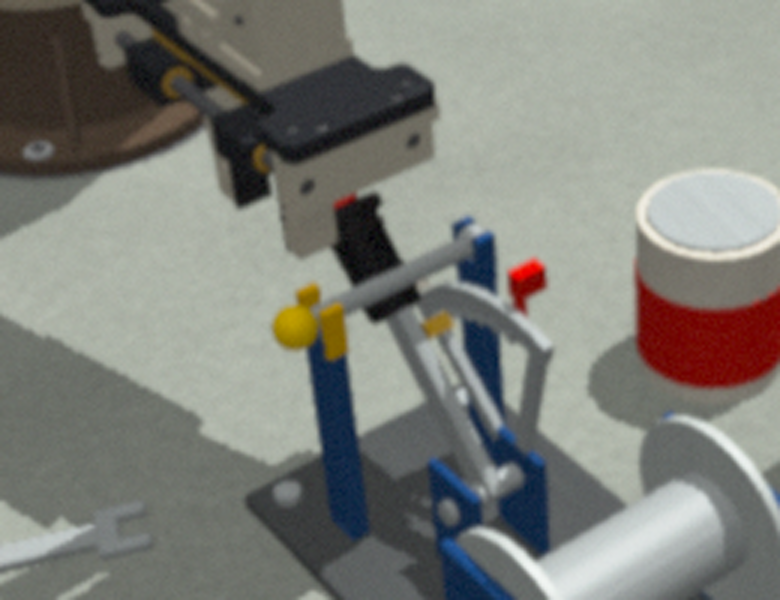

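The scene view shows the bar across the lever and the ball at (218.3,239), against a predicted home of (218.1,238.5). I'll make one light press on the ball with shut fingertips to make sure it is fully home.

Request:
arm_command(
  series=[0,0,0,0.03,0.05,0,0,0,0,0,0.03,0.05,0,0,0,0,0,0.03,0.05,0,0,0,0,0,0.03,0.05,0.3,0,0,0,0,0.03,0.05,0.56,0,0,0,0,0.03,0.05,0.6,0,0,0,0,0.03,0.05,0.64,0,0,0,0,0.03,0.05,0.64,0],
)

```text
t: 27.08
eef_pos: [0.5471, -0.1599, 0.1983]
ee_rot: [-3.141, 0.0, -1.626]
force: [-11.9, 5.4, 34.6]
width: 0.0008
gripper_force: 17.7
```

It hit a hard stop at tip z = 0.176 m, where the ball top should be when home. Retreating.

Request:
arm_command(
  series=[0,0,0,0,0,-0.4,0,0,0,0,0,0,-0.9,0,0,0,0,0,0,-1,0,0,0,0,0,0,-1,0,0,0,0,0,0,-1,0],
)

```text
t: 27.7
eef_pos: [0.5457, -0.1597, 0.2915]
ee_rot: [3.135, 0.002, -1.628]
force: [-0.2, -0.5, -1.2]
width: 0.0004
gripper_force: 0.0
```

Run:
```python
from h import *
i=arm.grab_frame("scene");print([(x,q[4]) for c in("yel","red") for x,q in blobs(i,c,8)])
s=arm.get_state();print(s["force"],s["eef_pos"],s["t"])
# ball circle: tight yellow blob left part
h=cv2.cvtColor(i,cv2.COLOR_BGR2HSV);t=cv2.imread("pics/scene0.png");d=cv2.absdiff(i,t).max(2)[380:,:];print("small tin diff",(d[:, 150:220]>40).sum())
print(arm.job_done())
```

```text
[(array([191. , 150.7]), np.int32(16)), (array([223.2, 237.7]), np.int32(331)), (array([265.8, 237.7]), np.int32(38)), (array([622.2,  28.5]), np.int32(1121)), (array([232.3, 195.7]), np.int32(61)), (array([294.9, 223.3]), np.int32(115)), (array([356.6, 242.9]), np.int32(1215))]
[-0.4735  0.2959 -0.0877] [ 0.5457 -0.1598  0.2914] 27.75
small tin diff 23
the job is handed in; nothing more can be done
None
```

The job is handed in at 27.8 s: the lever first caught one notch short of the tab, then held by itself in the next notch (about 0.85 rad, tab about 0.77), was released fully to rest with the button, and the keeper bar was pressed to a hard stop in its catch.

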